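# Shut the veneer press and hold the lock bolt for the nut runner

### The arm

A 6-joint arm with a two-finger parallel gripper is mounted at the origin on the work surface. World frame = base frame: x ahead of the robot, y to its left, z up, the work surface at z = 0. Lengths are in m, angles in rad, forces in N, time in s.
With the tool pointing down it reaches from about 0.3 to 0.875 m from the base axis. Payload 6.4 kg.
Tool frame: the origin (TCP) lies midway between the tips of the shut fingers; the grasp point (between the pads) lies 19 mm behind it; z points along the fingers, y is the line along which they close (so a half turn about z gives the same grasp; the last joint's range is limited). The gripper opens to 85 mm and grips with 20 to 120 N. Pads are 22 mm wide; open, the fingers measure 114 mm over their backs; the gripper's body (76 mm by 85 mm) begins 54 mm behind the grasp point. The pads swing forward as they close: fully open they stand 13 mm farther back than shut.
Start: joints at [1.13, 0.181, 1.607, -0, 1.354, -0.206], TCP at [0.134, 0.559, 0.231] pointing down, gripper open.
Joint ranges: [-2.99, 2.99], [-0.89, 2.07], [0.3, 2.58], [-1.14, 4.28], [0, 2.63], [-3.12, 3.12]. Speed limits (rad/s): [2.57, 2.57, 3.01, 3.14, 3.14, 3.14].

### API

Orientations are given as a unit quaternion [w, x, y, z].
In Python, from bench import status, camera, ctrl gives the robot as it stands. The module is installed in compiled form; this text tells all that it offers.
- The arm moves only by the shell command python3 -m handwheel 'ROWS'. ROWS is JSON, a list that holds one entry, the list of rows, each a list of 7 numbers: the opening, from -1 (shut) to 1 (fully open), then the shift along the tool's x, y, z in cm, then the turn, a rotation vector about the tool's x, y, z in degrees. A call has 1 to 10 rows; each row is the pose to reach, as a shift and turn from the pose commanded when the call began, along the tool's axes at that moment; what a row does not reach only later rows make up. A row lasts 1/8 s, in which the tool goes at most 62.5 mm and 10.7 degrees, less where a joint would pass 70% of its speed; a pose out of reach is approached as far as the arm can. A call with a gripper value outside its range is refused whole. The fingers move at their own pace and stop on an object; the grip force is fixed at half the most. Time passes only in rows, so rows that repeat a pose let the fingers close. It gives the time, the measured TCP pose, the force, the opening and the grip force at its end, in the units of the state.
- status.get_obs(): the state, without advancing time (a new reading comes with each control period).
- camera(name): name is "scene" or "top" or "wrist"; returns a dict with "frame" (400x640x3 uint8, blue, green, red), "depth" (400x640 float32, m along the optical axis (not along the pixel's ray), 0 where there is no reading), "fx", "fy", "cx", "cy" (pixels), "extrinsics" (4x4, takes a point from camera to world coordinates); the wrist camera has in their place "hand_eye" (4x4, takes a point from camera to tool coordinates, whose origin is the TCP and whose axes are the flange's). Camera axes: x right, y down, z forward; pixel columns grow to the right and rows downward; lengths in m; the calibration is good to about 2 mm. A picture is of the moment at which its call begins: read the wrist's pose just before it.
- ctrl.hand_in(): hands the job in; it is judged then, once.
The state is a dict: "time_s": time; "q": joint angles; "dq": joint speeds; "joint_efforts": joint torques, N m; "eef_pos": TCP position; "eef_rot": TCP orientation; "wrist_force": force on the tool from outside, world axes, zero at the start; "torque": the same for the moment, N m; "opening": opening from 0.0 (shut) to 1.0 (fully open); "grasp_force": force on a finger pad.
Only numpy, scipy, OpenCV 4.12 (cv2) and the standard library are available. Lean on these libraries where they do the work, as an engineer would, in place of code of your own. Each camera call takes 0.05 s, during which the arm holds its last target. There are 200 camera calls.

### The job

The veneers are loaded: push the green lid of the press fully shut. Then reach down into the gap between the yellow bracket and its guard, firmly grip the steel hexagon bolt head between the two fingers and stop it turning with the nut that the runner drives; finish while still gripping it, the bolt at a standstill and the lid still shut, and leave the other things on the bench where they lie.

Things in the scene. Friction and masses are not known exactly. Their poses are not given: they have to be found in the camera images.
- press: Fixed press box of pale wood, 200 (x) x 200 (y) x 100 high; the origin lies on the bench under a point 80 mm to the right (-y) of the box's middle, so the box spans x -100..100 and y -20..180 mm. Its lid is hinged on its far (+x) top edge; the veneers lie in it. The box's axes are level, z up.
- lid (a joint): Opening angle of the green lid, rad: 0 = fully shut (level on the box), up to 1.2; starts between 0.5 and 1.0. A stiff hinge: it stays where it is left and needs about 3 to 7 N at the free edge.
- lid_hinge (a point): On the lid's hinge line, mid-width, level with the lid's underside, 100 mm above the bench. Axes move with the lid: the lid spans x -206..0, y -100..100, z 0..18 mm. At joint angle q it rises from the hinge towards the press's -x side, q above level. A steel strip on its right (-y) edge, 4 mm thick, reaches 58 mm farther out, 10 to 180 mm from the hinge.
- lid_knob (a point): Middle of the dark wooden knob, 26 mm thick and 30 mm high, standing on the lid's upper face 175 mm from the hinge, on the middle line; the top of the knob is 52 mm above the lid's underside.
- lock: Fixed lid lock at the press's right (-y) side, square to it, anywhere along it. Origin on the bench under the bolt head. In its y: free gap -37..+19 mm, open above and at both x ends, floor 12 high; yellow bracket +19..+31, 80 wide, 112 high; grey nut runner +41..+86, 96 high, black motor reaching 100 to -x; yellow guard -45..-37, 80 wide, 100 high.
- bolt_head (a point): Centre of the bolt's hexagon steel head, in the gap, 82 mm above the bench. The bolt runs along the lock's y; head 24 mm across flats (28 across corners), 18 mm long (y -9..+9), on a 16 mm shank that goes into the bracket. Axes as the lock's; they do not turn with the bolt.
- bolt (a joint): Angle of the bolt about the lock's +y, rad; grows without end. At 0 and every 1.047 rad (60 degrees) two flats face the lock's +x and -x. The running nut drags it round with about 0.12 N m: left free it turns steadily at about 0.25 rad/s; a two-finger grip of 25 N or more on the head stops it.
- veneer_pack: Loose stack of veneers, 150 x 150 x 25 high, lying in the press box; stays there. Origin at the middle of its underside.
- glue_jar: White glue jar with orange cap, 64 mm across, 90 high; origin under its middle. Leave alone.
- paste_pot: Blue paste cup, 76 mm across, 75 high; origin under its middle. Leave alone.
- hammer: Hammer lying on the bench, 240 long, along its x; leave alone.
- brush: Glue brush lying on the bench along its x; leave alone.
- cork_block: Cork sanding block 100 x 60 x 35; origin under its middle. Leave alone.
- offcuts: Small pile of veneer offcuts, 110 x 70 x 24; origin under its middle. Leave alone.
Things that resemble listed ones, but are neither listed nor needed, are in the scene too. There is more than one size of the lock; the job needs the smaller.

How it is judged:
On the way, in this order (a step that is already met when the one before it is completed fails the run):
1. the lid is shut (value of joint lid below 0.04 rad and contact force between the fingers and bolt below 0.5 N), for 0.2 s.
2. the bolt head is gripped (contact force between the fingers and bolt above 15 N and distance between the grasp point and bolt_head below 0.02 m), for 0.2 s.
At the end, for the whole second after the job is handed in: The lid is within 0.04 rad of shut; the bolt head is between the fingers (grasp point within 20 mm of its centre, the fingers pressing on it with more than 15 N) and turns at less than 0.04 rad/s through the last second; the veneers lie in the press; nothing else has been moved by more than 30 mm (all of step 2 and value of joint lid below 0.04 rad and velocity of joint bolt between -0.04 and 0.04 rad/s and z of veneer_pack in the frame of press below 0.056 m); the arm keeps its last pose, push and grip.
It fails at once if a bystander was moved by more than 30 mm (distance of any of glue_jar, paste_pot, hammer, brush, cork_block, offcuts, veneer_pack from where it was at the start of the episode above 0.03 m).
It also fails if it takes over 51 s, if anything falls off the work surface, if the arm or the gripper's body presses on something with over 40 N, if the wrist force passes 120 N, or if a joint passes its speed limit or range.

## Working session

There is one attempt and no reset: what is moved stays moved. The work goes in short steps, Python scripts to look and compute and a shell command to move; the robot and the scene stay as the last step left them, time stands still between calls to the robot, and variables do not carry over. Pictures are saved under pics/ and viewed, at most 10 in all, crops included, and the job is handed in when it is done.

```bash
mkdir -p pics
cat > h.py <<'E'
import numpy as np, cv2
from bench import status, camera, ctrl
from scipy.spatial.transform import Rotation as R
def pose():
    o=status.get_obs(); T=np.eye(4); q=o["eef_rot"]
    T[:3,:3]=R.from_quat([q[1],q[2],q[3],q[0]]).as_matrix(); T[:3,3]=o["eef_pos"]; return T
def cam(n):
    T=pose(); c=camera(n); c["E"]=c["extrinsics"] if n!="wrist" else T@c["hand_eye"]; return c
def pts(c):
    d=c["depth"]; v,u=np.mgrid[:d.shape[0],:d.shape[1]]
    P=np.stack([(u-c["cx"])/c["fx"]*d,(v-c["cy"])/c["fy"]*d,d],-1)
    W=P@c["E"][:3,:3].T+c["E"][:3,3]; W[d<=0]=np.nan; return W
E
python3 - <<'E'
from h import *
a=cam("scene");b=cam("top")
np.savez("s.npz",W=pts(a),f=a["frame"]);np.savez("t.npz",W=pts(b),f=b["frame"])
cv2.imwrite("pics/scene.png",a["frame"]);cv2.imwrite("pics/top.png",b["frame"])
print(status.get_obs())
E
```

```text
{'time_s': 0.1, 'q': array([ 1.12970546e+00,  1.81480073e-01,  1.60792260e+00, -9.60466579e-06,
        1.35375537e+00, -2.06279643e-01]), 'dq': array([ 0.00185784, -0.00207278, -0.00197453, -0.00099178,  0.00025128,
        0.00030355]), 'joint_efforts': array([ 3.31277588e-04, -4.45877051e+01, -3.52237952e+01, -2.02040919e-04,
        4.20942146e-03,  3.34413312e-05]), 'eef_pos': array([0.1335394 , 0.55877314, 0.23045968]), 'eef_rot': array([-2.44500835e-04,  1.17135010e-01,  9.93115692e-01, -7.43541358e-04]), 'wrist_force': array([-0.38124918, -0.38072968,  0.225944  ]), 'torque': array([-0.0383301 ,  0.03112884,  0.06635589]), 'grasp_force': 0.0, 'opening': 0.9995964412904068}
```

View pics/scene.png

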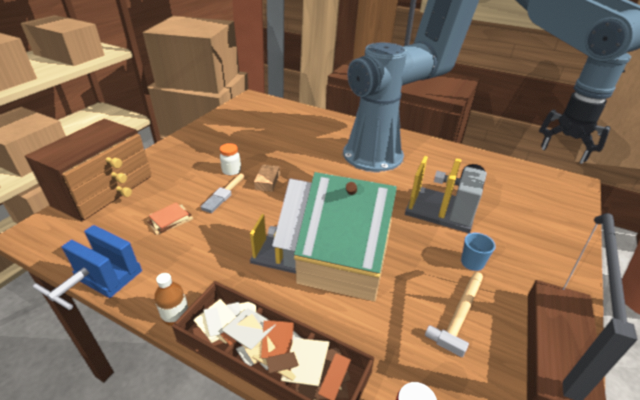

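View pics/top.png

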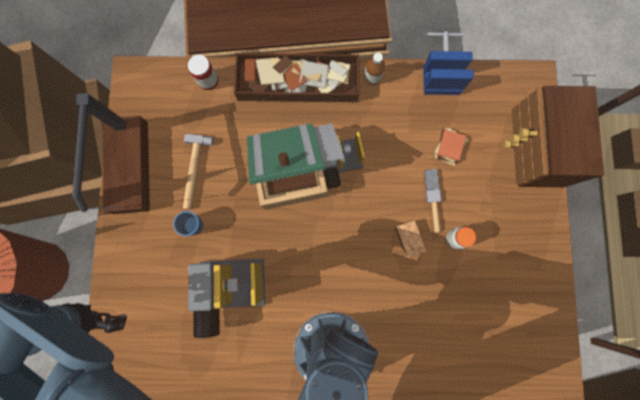

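Scene and top pictures: the press with the green lid is at top (290,165). Lock candidates are the yellow bracket and guard at the press's right (-y) side at top (348,155) / scene (270,245), and a bigger free-standing one at top (225,285) / scene (445,195). I choose the one beside the press. Next I measure the lid plane, box rim and yellow parts.

Run:
```python
from h import *
for n in "st":
    z=np.load(n+".npz");W=z["W"];f=z["f"]
    h=cv2.cvtColor(f,cv2.COLOR_BGR2HSV)
    g=cv2.inRange(h,(60,80,40),(90,255,255)); 
    k,l,st,c=cv2.connectedComponentsWithStats(g)
    i=1+np.argmax(st[1:,4]); P=W[l==i];P=P[~np.isnan(P).any(1)]
    m=P.mean(0);u,s,vt=np.linalg.svd(P-m,full_matrices=False);nn=vt[2]*np.sign(vt[2,2])
    print(n,"lid",len(P),m.round(3),nn.round(3),"tilt",np.arccos(nn[2]).round(3),"resid",(s[2]/len(P)**.5).round(4),"min/max",P.min(0).round(3),P.max(0).round(3))
    # lid corners
    r=cv2.minAreaRect(np.argwhere(l==i)[:,::-1].astype(np.float32));print(st[i])
    y=cv2.inRange(h,(20,150,80),(32,255,255))
    k,l,st,c=cv2.connectedComponentsWithStats(y)
    for i in range(1,k):
        if st[i,4]>25:
            Q=W[l==i];Q=Q[~np.isnan(Q).any(1)]
            print("yel",st[i],np.percentile(Q,[3,50,97],axis=0).round(3).tolist())
    if n=="t":
        M=(abs(W[...,2]-.1)<.006); M[:, :240]=0;M[:,345:]=0;M[:140]=0;M[215:]=0
        Q=W[M]; r=cv2.minAreaRect((Q[:,:2]*1000).astype(np.float32));print("rim",len(Q),r,cv2.boxPoints(r).round())
        cv2.imwrite("pics/crop.png",cv2.resize(f[110:320,180:380],None,fx=2.8,fy=2.8,interpolation=2))
```

```text
s lid 5178 [0.578 0.149 0.172] [0.59  0.133 0.796] tilt 0.65 resid 0.0016 min/max [0.476 0.035 0.11 ] [0.674 0.258 0.237]
[ 295  173  100   99 5203]
yel [409 156  19  52 299] [[0.149, 0.215, 0.021], [0.232, 0.225, 0.097], [0.263, 0.229, 0.141]]
yel [439 158  23  59 356] [[0.152, 0.308, 0.026], [0.252, 0.318, 0.126], [0.257, 0.326, 0.158]]
yel [250 215  16  42 383] [[0.583, -0.084, 0.017], [0.624, -0.075, 0.062], [0.655, -0.068, 0.098]]
yel [276 248   6  15  77] [[0.622, -0.009, 0.014], [0.639, -0.004, 0.038], [0.642, -0.001, 0.063]]
t lid 1193 [0.567 0.13  0.187] [0.579 0.128 0.805] tilt 0.635 resid 0.0023 min/max [0.478 0.036 0.122] [0.666 0.215 0.243]
[ 261  125   62   55 1197]
yel [356 132   8  30  91] [[0.578, -0.087, 0.031], [0.615, -0.077, 0.098], [0.654, -0.067, 0.104]]
yel [213 265  18  44 511] [[0.146, 0.304, 0.043], [0.198, 0.31, 0.155], [0.25, 0.324, 0.162]]
yel [251 264  10  42 358] [[0.154, 0.214, 0.044], [0.203, 0.219, 0.131], [0.255, 0.228, 0.144]]
rim 557 ((502.46728515625, 84.7781982421875), (104.26964569091797, 297.89971923828125), 24.277267456054688) [[394. 199.]
 [516. -72.]
 [611. -30.]
 [489. 242.]]
```

View pics/crop.png

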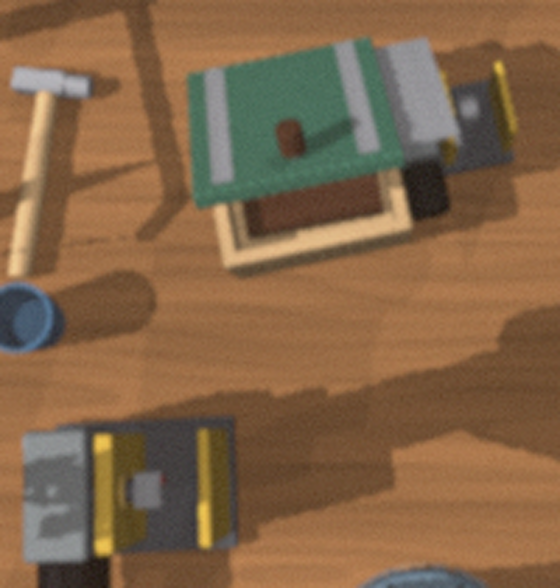

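The crop shows the bracket, bolt head (crop 468,105 → top 347,148) and guard beside the press, with the steel strip up next to it. The free-standing lock is clearly the bigger one (guard 144 mm high against 100), so I keep my choice. Now the bolt and push positions.

```bash
cat >> h.py <<'E'
YAW=.22
Z=R.from_euler("z",YAW).as_matrix()
def go(target,Rt,T=None):
    "shift (cm) and rotvec (deg) in tool axes to reach target/rot"
    T=pose() if T is None else T
    s=T[:3,:3].T@(np.array(target)-T[:3,3])*100
    r=R.from_matrix(T[:3,:3].T@Rt).as_rotvec(degrees=True)
    return s.round(2),r.round(1)
E
python3 - <<'E'
from h import *
for n in "st":
    z=np.load(n+".npz");W=z["W"]@Z;f=z["f"]   # rotated press axes
    h=cv2.cvtColor(f,cv2.COLOR_BGR2HSV)
    y=(cv2.inRange(h,(20,150,80),(32,255,255))>0)&(W[...,1]<-.1)&(W[...,0]>.45)
    print(n,"guard/bracket",y.sum(),np.round(np.nanpercentile(W[y],[2,50,98],axis=0),3).tolist())
    b=(h[...,1]<60)&(h[...,2]>90)&(W[...,2]>.07)&(W[...,2]<.1)&(W[...,1]<-.14)&(W[...,1]>-.21)&(W[...,0]>.5)&(W[...,0]<.7)
    print("bolt",b.sum(),np.round(np.nanpercentile(W[b],[5,50,95],axis=0),3).tolist() if b.any() else "")
    if n=="t":
        print("px",np.argwhere(b).mean(0) if b.any() else "")
    g=cv2.inRange(h,(60,80,40),(90,255,255))>0
    g&=(W[...,2]>.1)&(W[...,0]>.4)
    print("lid",np.round(np.nanpercentile(W[g],[1,50,99],axis=0),3).tolist())
    m=(abs(W[...,2]-.1)<.005)&(W[...,1]>-.1)&(W[...,1]<.2)&(W[...,0]>.4)&(W[...,0]<.55)&(h[...,0]<25)
    print("rim",m.sum(),np.round(np.nanpercentile(W[m],[2,98],axis=0),3).tolist())
E
```

```text
s guard/bracket 459 [[0.551, -0.213, 0.015], [0.601, -0.209, 0.055], [0.625, -0.14, 0.098]]
bolt 71 [[0.576, -0.178, 0.074], [0.592, -0.17, 0.089], [0.597, -0.163, 0.093]]
lid [[0.515, -0.079, 0.115], [0.598, 0.02, 0.171], [0.672, 0.114, 0.235]]
rim 7 [[0.474, 0.115, 0.096], [0.528, 0.116, 0.099]]
t guard/bracket 102 [[0.545, -0.231, 0.002], [0.579, -0.209, 0.097], [0.624, -0.14, 0.104]]
bolt 45 [[0.575, -0.178, 0.088], [0.581, -0.17, 0.093], [0.593, -0.161, 0.096]]
px [148.13333333 346.71111111]
lid [[0.506, -0.077, 0.125], [0.585, 0.01, 0.186], [0.664, 0.111, 0.24]]
rim 497 [[0.466, -0.081, 0.096], [0.529, 0.117, 0.104]]
```

Run:
```python
from h import *
Rt=np.stack([np.cross(Z[:,0],[0,0,-1]),Z[:,0],[0,0,-1]],1)
T=pose(); p=Z@[.527,-.022,.29]
print(p, go(p,Rt), "bolt",Z@[.586,-.170,.082])
```

```text
[0.51909901 0.09353727 0.29      ] (array([-48.32, -36.29,  -5.91]), array([-0.1,  0. , 63.9])) bolt [ 0.60897494 -0.03802001  0.082     ]
```

```bash
python3 -m handwheel '[[[-1,0,0,-5,0,0,0],[-1,0,0,-9,0,0,0],[-1,-6,-4.5,-9,0,0,8],[-1,-12,-9,-9,0,0,16],[-1,-18,-13.5,-9,0,0,24],[-1,-24,-18,-9,0,0,32],[-1,-30,-22.5,-9,0,0,40],[-1,-36,-27,-9,0,0,48],[-1,-42,-31.5,-9,0,0,56],[-1,-48.3,-36.3,-9,0,0,64]]]'; python3 -m handwheel '[[[-1,0,0,0,0,0,0],[-1,0,0,0,0,0,0]]]'
python3 - <<'E'
from h import *
c=cam("wrist"); cv2.imwrite("pics/w1.png",c["frame"]); W=pts(c)@Z; f=c["frame"]
h=cv2.cvtColor(f,cv2.COLOR_BGR2HSV)
g=(cv2.inRange(h,(60,80,40),(90,255,255))>0)&(W[...,2]>.1)
P=W[g]; print("lid",np.round(np.nanpercentile(P,[2,50,98],axis=0),3).tolist())
print((Z.T@pose()[:3,3]).round(3),status.get_obs()["q"].round(2))
E
```

```text
time_s: 1.35
eef_pos: [0.4536, 0.1725, 0.3211]
eef_rot: [-0.0, 0.627, 0.779, 0.0]
wrist_force: [1.8, 1.2, 0.4]
opening: 0.003
grasp_force: 0.0
time_s: 1.6
eef_pos: [0.4524, 0.1742, 0.3208]
eef_rot: [-0.001, 0.626, 0.78, -0.0]
wrist_force: [-0.4, 0.5, 0.2]
opening: 0.001
grasp_force: 0.0
lid [[0.502, -0.066, 0.122], [0.566, 0.05, 0.196], [0.664, 0.118, 0.238]]
[0.479 0.072 0.321] [ 0.12 -0.09  1.71  0.    1.52 -0.1 ]
```

View pics/w1.png

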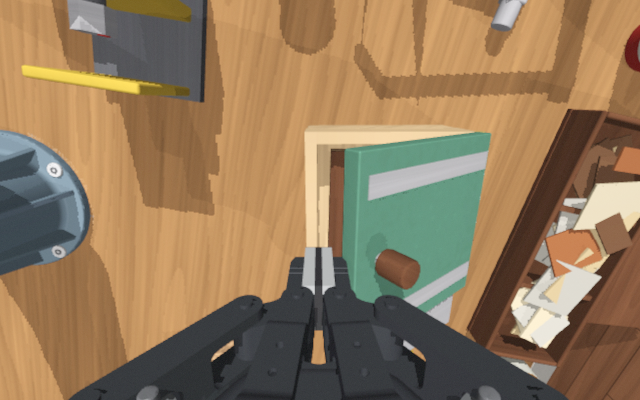

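The wrist view shows the half-open lid with its knob at (397,268) and the closed fingertips at (318,270), just in front of the lid's free edge. I'll move sideways over the push point and then down.

Run:
```python
from h import *
Rt=np.stack([np.cross(Z[:,0],[0,0,-1]),Z[:,0],[0,0,-1]],1)
print(go(Z@[.527,-.022,.27],Rt))
```

```text
(array([-9.4 ,  4.76,  5.09]), array([-0.1, -0. ,  0. ]))
```

```bash
python3 -m handwheel '[[[-1,-4.7,2.4,0,0,0,0],[-1,-9.4,4.8,0,0,0,0],[-1,-9.4,4.8,2.5,0,0,0],[-1,-9.4,4.8,5,0,0,0],[-1,-9.4,4.8,7,0,0,0],[-1,-9.4,4.8,9,0,0,0]]]'
python3 -m handwheel '[[[-1,0,0,2,0,0,0],[-1,0,0,4,0,0,0],[-1,0,0,6,0,0,0],[-1,0,0,8,0,0,0]]]'; python3 -c "
from h import *
print((Z.T@pose()[:3,3]).round(3))"
```

```text
time_s: 2.4
eef_pos: [0.5193, 0.0949, 0.2307]
eef_rot: [-0.0, 0.624, 0.781, 0.0]
wrist_force: [-0.7, -0.5, 6.7]
opening: -0.0
grasp_force: 3.2
time_s: 2.9
eef_pos: [0.5196, 0.0949, 0.1513]
eef_rot: [0.0, 0.624, 0.781, 0.0]
wrist_force: [-0.9, -1.0, 3.1]
opening: 0.002
grasp_force: 1.2
[ 0.528 -0.021  0.151]
```

```bash
python3 -m handwheel '[[[-1,0,0,1.5,0,0,0],[-1,0,0,2.5,0,0,0],[-1,0,0,3,0,0,0],[-1,0,0,3.3,0,0,0],[-1,0,0,3.3,0,0,0]]]'
python3 -m handwheel '[[[-1,0,0,0.15,0,0,0],[-1,0,0,0.3,0,0,0],[-1,0,0,0.3,0,0,0]]]'
```

```text
time_s: 3.52
eef_pos: [0.5207, 0.0929, 0.1187]
eef_rot: [0.001, 0.626, 0.78, 0.0]
wrist_force: [0.1, 0.1, 0.2]
opening: 0.0
grasp_force: 0.0
time_s: 3.9
eef_pos: [0.5209, 0.0928, 0.1184]
eef_rot: [0.001, 0.626, 0.78, 0.0]
wrist_force: [-10.1, -1.0, 22.8]
opening: 0.0
grasp_force: 11.4
```

```bash
python3 -m handwheel '[[[-1,0,0,-4,0,0,0],[-1,0,0,-8,0,0,0]]]'
python3 - <<'E'
from h import *
Rt=np.stack([np.cross(Z[:,0],[0,0,-1]),Z[:,0],[0,0,-1]],1)
print(go(Z@[.586,-.170,.23],Rt))
b=cam("top");W=pts(b)@Z;h=cv2.cvtColor(b["frame"],cv2.COLOR_BGR2HSV)
g=(cv2.inRange(h,(60,80,40),(90,255,255))>0)&(W[...,2]>.08)&(W[...,2]<.13)&(W[...,0]>.4)
P=W[g];A=np.c_[P[:,:2],np.ones(len(P))];k=np.linalg.lstsq(A,P[:,2],rcond=None)[0];print("lid slope",k.round(4),len(P))
print(np.round(np.nanpercentile(P,[1,99],axis=0),3))
E
```

```text
time_s: 4.15
eef_pos: [0.5201, 0.0928, 0.1962]
eef_rot: [0.0, 0.626, 0.78, -0.0]
wrist_force: [-0.1, 0.3, 0.1]
opening: 0.003
grasp_force: 0.0
(array([-14.7 ,   5.84,  -3.38]), array([-0. ,  0. , -0.1]))
lid slope [-0.004   0.0057  0.1209] 730
[[ 0.464 -0.078  0.114]
 [ 0.651  0.11   0.123]]
```

The lid is level (slope -0.004). Next I'll go above the bolt, open, and look.

```bash
python3 -m handwheel '[[[1,-4.9,2,-3.4,0,0,0],[1,-9.8,3.9,-3.4,0,0,0],[1,-14.7,5.8,-3.4,0,0,0],[1,-14.7,5.8,-3.4,0,0,0],[1,-14.7,5.8,-3.4,0,0,0],[1,-14.7,5.8,-3.4,0,0,0]]]'
python3 - <<'E'
from h import *
c=cam("wrist"); cv2.imwrite("pics/w2.png",c["frame"]); W=pts(c)@Z; f=c["frame"]
print((Z.T@pose()[:3,3]).round(3))
h=cv2.cvtColor(f,cv2.COLOR_BGR2HSV)
y=(cv2.inRange(h,(20,130,80),(34,255,255))>0)&(W[...,0]>.5)&(W[...,0]<.68)
for lo,hi in((-.23,-.19),(-.18,-.1)):
    m=y&(W[...,1]>lo)&(W[...,1]<hi)&(W[...,2]>.09);print("yel",m.sum(),np.round(np.nanpercentile(W[m],[2,50,98],axis=0),3).tolist() if m.any() else "")
b=(h[...,1]<60)&(W[...,2]>.075)&(W[...,2]<.1)&(W[...,1]<-.155)&(W[...,1]>-.195)&(W[...,0]>.55)&(W[...,0]<.63)
print("bolt",b.sum(),np.round(np.nanpercentile(W[b],[2,50,98],axis=0),3).tolist() if b.any() else "")
E
```

```text
time_s: 4.95
eef_pos: [0.6081, -0.0368, 0.2292]
eef_rot: [-0.0, 0.625, 0.781, 0.0]
wrist_force: [-1.1, 0.3, 0.4]
opening: 0.999
grasp_force: 0.0
[ 0.586 -0.169  0.229]
yel 875 [[0.545, -0.214, 0.091], [0.582, -0.209, 0.099], [0.62, -0.207, 0.101]]
yel 1176 [[0.545, -0.15, 0.11], [0.583, -0.145, 0.112], [0.62, -0.139, 0.113]]
bolt 626 [[0.57, -0.179, 0.081], [0.582, -0.168, 0.092], [0.596, -0.158, 0.095]]
```

View pics/w2.png

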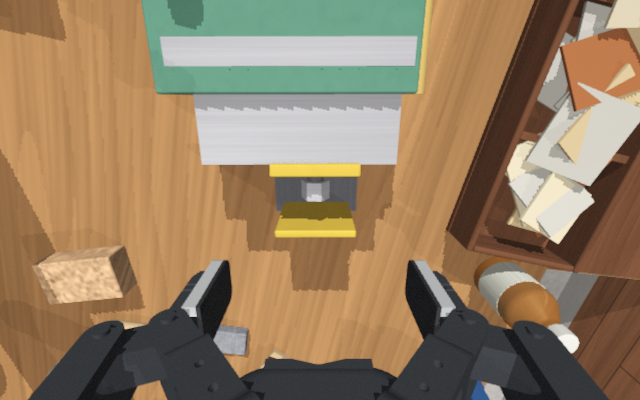

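The wrist view shows the bracket (315,170), bolt head (315,190) and guard (315,220) centred between the open fingers. The head is at press-axes (0.5825, -0.169). Next is the descent.

```bash
cat >> h.py <<'E'
def bolt(c,x0=.5825,z0=.082):
    W=pts(c)@Z; x=W[...,0]-x0;z=W[...,2]-z0;y=W[...,1]+.169
    m=(abs(y)<.007)&(abs(x)<.015)&(z>.004)&(z<.017); p=np.c_[x[m],z[m]]
    A=np.radians(np.arange(60)); best=[]
    for a in A:   # rotation about +y: flat normals at x=cos t, z=-sin t
        t=a+np.radians(60)*np.arange(6); d=(p@np.stack([np.cos(t),-np.sin(t)])).max(1); best.append(np.std(d))
    i=np.argmin(best); return np.degrees(A[i]),best[i],len(p),np.median(p,axis=0)
E
python3 - <<'E'
from h import *
Rt=np.stack([np.cross(Z[:,0],[0,0,-1]),Z[:,0],[0,0,-1]],1)
print(go(Z@[.5825,-.169,.062],Rt))
c=cam("wrist");print(status.get_obs()["time_s"],bolt(c))
E
```

```text
(array([-0.04, -0.3 , 16.74]), array([ 0., -0.,  0.]))
5.05 (np.float64(27.0), np.float64(0.000581081704759433), 329, array([7.58114147e-05, 1.11669589e-02]))
```

```bash
python3 -m handwheel '[[[1,0,-0.3,2.5,0,0,0],[0.7,0,-0.3,5,0,0,0],[0.5,0,-0.3,7.5,0,0,0],[0.3,0,-0.3,9.5,0,0,0],[0.3,0,-0.3,11.5,0,0,0],[0.3,0,-0.3,13.5,0,0,0]]]'
python3 - <<'E'
from h import *
c=cam("wrist"); cv2.imwrite("pics/w3.png",c["frame"]);print(status.get_obs()["time_s"],bolt(c)); print((Z.T@pose()[:3,3]).round(4))
E
```

```text
time_s: 5.8
eef_pos: [0.6059, -0.0385, 0.0935]
eef_rot: [0.0, 0.625, 0.78, 0.0]
wrist_force: [-0.3, -0.5, -0.3]
opening: 0.645
grasp_force: 0.0
5.85 (np.float64(37.0), np.float64(0.000479555688973976), 956, array([-0.00014929,  0.01110844]))
[ 0.5811 -0.169   0.0904]
```

View pics/w3.png

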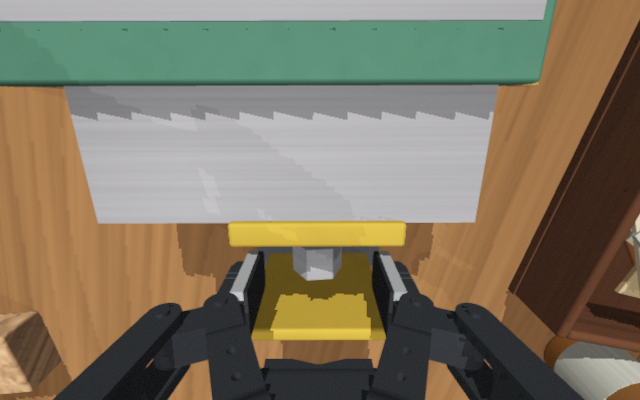

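The wrist view shows both fingers in the gap on either side of the head (317,262), nothing touching. The bolt is at about 37° and reaches its next flat position at about t=7.4, so I'll lower, wait, then close.

```bash
python3 -m handwheel '[[[0.3,0,0.1,1.5,0,0,0],[0.3,0,0.1,2.5,0,0,0],[0.3,0,0.1,3.2,0,0,0],[0.3,0,0.1,3.2,0,0,0],[0.3,0,0.1,3.2,0,0,0],[0.3,0,0.1,3.2,0,0,0],[0,0,0.1,3.2,0,0,0],[0,0,0.1,3.2,0,0,0],[0,0,0.1,3.2,0,0,0]]]'
python3 - <<'E'
from h import *
c=cam("wrist");print(status.get_obs()["time_s"],bolt(c)); print((Z.T@pose()[:3,3]).round(4))
E
```

```text
time_s: 6.98
eef_pos: [0.6067, -0.0384, 0.0624]
eef_rot: [0.0, 0.626, 0.78, 0.0]
wrist_force: [-0.1, -0.1, 0.2]
opening: 0.5
grasp_force: 0.0
7.025 (np.float64(53.0), np.float64(0.00044375285852366574), 1270, array([-0.00015723,  0.01057273]))
[ 0.5837 -0.1698  0.0623]
```

```bash
python3 -m handwheel '[[[0,0,0,0,0,0,0],[0,0,0,0,0,0,0],[-1,0,0,0,0,0,0],[-1,0,0,0,0,0,0],[-1,0,0,0,0,0,0],[-1,0,0,0,0,0,0],[-1,0,0,0,0,0,0],[-1,0,0,0,0,0,0],[-1,0,0,0,0,0,0],[-1,0,0,0,0,0,0]]]'
python3 - <<'E'
from h import *
c=cam("wrist"); cv2.imwrite("pics/w4.png",c["frame"]);print(status.get_obs()["time_s"],bolt(c)); T=pose();print((Z.T@T[:3,3]).round(4))
E
```

```text
time_s: 8.28
eef_pos: [0.6054, -0.0387, 0.0626]
eef_rot: [-0.001, 0.625, 0.78, -0.001]
wrist_force: [-6.8, -1.3, 7.4]
opening: 0.269
grasp_force: 59.8
8.325 (np.float64(36.0), np.float64(0.0018813296728138467), 1440, array([0.00031772, 0.01074574]))
[ 0.5823 -0.1698  0.0625]
```

```bash
python3 -m handwheel '[[[-1,0,0,0,0,0,0],[-1,0,0,0,0,0,0],[-1,0,0,0,0,0,0],[-1,0,0,0,0,0,0],[-1,0,0,0,0,0,0],[-1,0,0,0,0,0,0],[-1,0,0,0,0,0,0],[-1,0,0,0,0,0,0]]]'
python3 - <<'E'
from h import *
c=cam("wrist");print(status.get_obs()["time_s"],bolt(c))
W=pts(c)@Z;h=cv2.cvtColor(c["frame"],cv2.COLOR_BGR2HSV)
g=(cv2.inRange(h,(60,80,40),(90,255,255))>0);print("lid z",np.nanmedian(W[g],0))
E
```

```text
time_s: 9.32
eef_pos: [0.6054, -0.0386, 0.0625]
eef_rot: [-0.001, 0.625, 0.78, -0.001]
wrist_force: [-5.3, -2.0, 6.3]
opening: 0.267
grasp_force: 59.8
9.375 (np.float64(37.0), np.float64(0.0018817878949432046), 1439, array([0.0003201 , 0.01073904]))
lid z [ 0.58131095 -0.07284715  0.11807293]
```

View pics/w4.png

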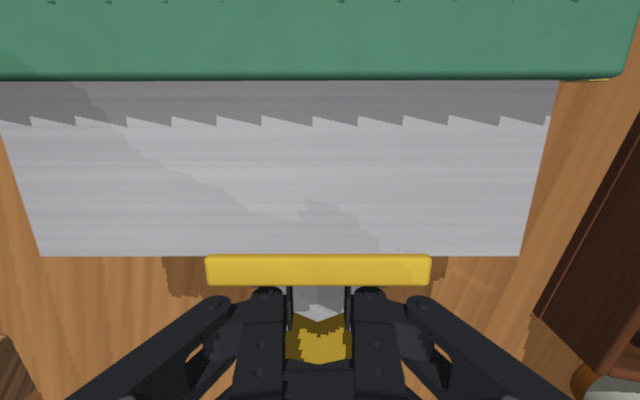

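The fingers hold the head at (318,300) on its flats, opening about 23 mm and grip 60 N. The image is unchanged over 1 s and the lid is at 118 mm, which is shut. Handing in.

```bash
python3 -c "
from bench import ctrl
print(ctrl.hand_in())"
```

```text
the job is handed in; nothing more can be done
None
```

I pushed the lid fully shut, gripped the smaller lock's bolt head on its flats with about 60 N so it stands still, touched nothing else that I know of, and handed the job in at about 9.4 s; no verdict came back.

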